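# Sort the returned paint goods on the counter

### The job

Sort the returned goods into their trays: the purple tin in the purple tray, the olive-green tin in the olive-green tray and the roll of masking tape in the yellow tray, the tins upright and all flat on the tray floor. The two domed lids lie upside down and stay that way: put the wide red one flat in the blue tray and nest the narrow white one down inside it. Do not knock or shift the big paint tin.

Things in the scene. Friction and masses are not known exactly. Their poses are not given: they have to be found in the camera images.
- purple_tin: Small closed purple paint tin, 60 mm diameter, 62 mm tall, upright, steel with purple band and purple disc on its top, about 0.2 kg. Origin: centre of its underside; z up along its axis.
- olive_tin: Small closed olive-green paint tin, 60 mm diameter, 62 mm tall, upright, steel with olive-green band and olive-green disc on its top, about 0.2 kg. Origin: centre of its underside; z up along its axis.
- tape_roll: Roll of yellow masking tape lying flat, 64 mm outer diameter, 38 mm hole, 30 mm tall, about 80 g. Origin: centre of its underside; z up along its axis.
- wide_lid: Wide red domed pot lid lying upside down like a small bowl: flat 36 mm crown underneath, sides curving out to 66 mm diameter at 15 mm height, then an upright rim band to its edge at 26 mm. Rigid, wall 3 mm, floor 4 mm, 50 g; can be pinched across the outside of the band. Origin: centre of the underside of the crown as it lies; z up.
- narrow_lid: Narrow, taller white domed lid, upside down like a cup: flat 28 mm crown underneath, 54 mm diameter at 26 mm height, then an upright rim band to its edge at 42 mm; 40 g. Nested, it stands on the wide lid's floor, origin 4 mm above that lid's, rim 20 mm above its rim: pinch only the outside of the top 16 mm, to stay clear of it. Origin: centre of the underside as it lies; z up.
- purple_tray: Purple tray fixed to the counter, 98 x 98 mm outside, walls 9 mm high and 3 mm thick, open inside 92 x 92 mm, floor 3 mm thick. Origin: centre of its underside, at counter level; z up, x and y along its sides.
- olive_tray: Olive-green tray fixed to the counter, 98 x 98 mm outside, walls 9 mm high and 3 mm thick, open inside 92 x 92 mm, floor 3 mm thick. Origin: centre of its underside, at counter level; z up, x and y along its sides.
- yellow_tray: Yellow tray fixed to the counter, 98 x 98 mm outside, walls 9 mm high and 3 mm thick, open inside 92 x 92 mm, floor 3 mm thick. Origin: centre of its underside, at counter level; z up, x and y along its sides.
- blue_tray: Blue tray fixed to the counter, 98 x 98 mm outside, walls 9 mm high and 3 mm thick, open inside 92 x 92 mm, floor 3 mm thick. Origin: centre of its underside, at counter level; z up, x and y along its sides. It is for the lids.
- big_tin: Bystander, loose: large white-banded paint tin, 100 mm diameter, 110 mm tall, to the left of the work. Leave it where it stands. Origin: centre of its underside.

How it is judged:
At the end, for the whole second after the job is handed in: Tins, tape and wide lid flat on the floor of their own trays (within 27 mm of its centre, underside under 6 mm up); narrow lid inside the wide lid (centres within 10 mm, 1 to 8 mm above its underside); all as upright as they began (0.12 rad) and at rest (under 0.02 m/s) (horizontal distance between purple_tin and purple_tray below 0.027 m and z of purple_tin in the frame of purple_tray between 0 and 0.006 m and horizontal distance between olive_tin and olive_tray below 0.027 m and z of olive_tin in the frame of olive_tray between 0 and 0.006 m and horizontal distance between tape_roll and yellow_tray below 0.027 m and z of tape_roll in the frame of yellow_tray between 0 and 0.006 m and horizontal distance between wide_lid and blue_tray below 0.027 m and z of wide_lid in the frame of blue_tray between 0 and 0.006 m and horizontal distance between narrow_lid and wide_lid below 0.01 m and z of narrow_lid in the frame of wide_lid between 0.001 and 0.008 m and angle between each of purple_tin, olive_tin, tape_roll, wide_lid, narrow_lid's own z axis and vertical below 0.12 rad and linear speed of each of purple_tin, olive_tin, tape_roll, wide_lid, narrow_lid below 0.02 m/s); the robot touches nothing.
It fails at once if the big paint tin is shifted by more than 20 mm (distance of big_tin from where it was at the start of the episode above 0.02 m).
It also fails if it takes over 112 s, if anything falls off the work surface, if the arm or the gripper's body presses on something with over 40 N, if the wrist force passes 120 N, or if a joint passes its speed limit or range.

### The arm

A 7-joint arm with a two-finger parallel gripper is mounted at the origin on the work surface. World frame = base frame: x ahead of the robot, y to its left, z up, the work surface at z = 0. Lengths are in m, angles in rad, forces in N, time in s.
With the tool pointing down it reaches from about 0.4 to 0.85 m from the base axis. Payload 10.4 kg.
Tool frame: the origin (TCP) lies midway between the tips of the shut fingers; the grasp point (between the pads) lies 19 mm behind it; z points along the fingers, y is the direction in which the jaws open and shut (so a half turn about z gives the same grasp; the last joint's range is limited). The gripper opens to 85 mm and grips with 20 to 120 N. Pads are 22 mm wide; open, the fingers measure 114 mm over their backs; the gripper's body (76 mm by 85 mm) begins 54 mm behind the grasp point. The pads swing forward as they close: fully open they stand 13 mm farther back than shut.
Start: joints at [-1.153, 0.332, -0.065, 1.46, 0.022, 1.35, -0.088], TCP at [0.267, 0.565, 0.231] pointing down, gripper open.
Joint ranges: [-2.6, 2.6], [-0.5, 2.12], [-1.47, 1.34], [0.16, 2.42], [-1.27, 4.41], [0.06, 2.06], [-2.6, 2.6]. Speed limits (rad/s): [2.22, 2.22, 2.79, 2.79, 3.14, 3.14, 3.14].

### API

Orientations are given as a unit quaternion [x, y, z, w].
In Python, from workcell import get_obs, camera, calibration, hand_in gives the robot as it stands.
- The arm moves only by the shell command python3 -m handwheel 'ROWS' [FORCE]. ROWS is JSON, a list of rows, each an object with "jaw": the finger opening in mm, from 0 to 85.4; "delta_pos": the shift along the tool's x, y, z scaled (see below), a list of three; "turn": the turn about the tool's z scaled (see below). In form: [{"jaw": jaw, "delta_pos": [tx, ty, tz], "turn": turn}, ...]. A call has 1 to 10 rows; each row is the pose to reach, as a shift and turn from the pose commanded when the call began, along the tool's axes at that moment, turning the shorter way round; what a row does not reach only later rows make up. The controller multiplies each number of a shift by 1 m and each number of a turn by pi rad. A row lasts 1/12 s, in which the tool goes at most 41.7 mm and 7.16 degrees, less where a joint would pass 70% of its speed; a pose out of reach is approached as far as the arm can. A call with a number of a shift or a turn outside -1 to 1 is refused whole. A call with a gripper value outside its range is refused whole. The fingers move at their own pace and stop on an object; FORCE is the grip in N (left out, the last holds). Time passes only in rows, so rows that repeat a pose let the fingers close. It gives the time, the measured TCP pose, the force and the opening at its end, in the units of the state.
- get_obs(): the state, without advancing time (a new reading comes with each control period).
- camera(name): name is "scene" or "top" or "wrist"; returns the picture (384x512x3 uint8, red, green, blue); there is no depth.
- calibration(name): a dict with "mtx" (3x3 intrinsics, pixels), "rvec" (rotation vector, rad) and "tvec" (3), from world to camera coordinates, as OpenCV has them. Camera axes: x right, y down, z forward; pixel columns grow to the right and rows downward; lengths in m; the calibration is good to about 2 mm. A picture is of the moment at which its call begins: read the wrist's pose just before it. calibration takes no time and is no camera call; for the wrist camera it gives the pose at the moment of the call.
- hand_in(): hands the job in, once; it reports no verdict.
The state is a dict: "clock": time; "joint_pos": joint angles; "joint_velocities": joint speeds; "tau": joint torques, N m; "position": TCP position; "ee_rot": TCP orientation; "ft_force": force on the tool from outside, world axes, zero at the start; "torque": the same for the moment, N m; "grip_width": opening from 0.0 (shut) to 1.0 (fully open).
Only numpy, scipy, OpenCV 4.12 (cv2) and the standard library are available. Lean on these libraries where they do the work, as an engineer would, in place of code of your own. Each camera call takes 0.05 s, during which the arm holds its last target.

## Working session

There is one attempt and no reset: what is moved stays moved. The work goes in short steps, Python scripts to look and compute and a shell command to move; the robot and the scene stay as the last step left them, time stands still between calls to the robot, and variables do not carry over. Pictures are saved under pics/ and viewed, and the job is handed in when it is done.

```bash
mkdir -p pics; ls; python3 - <<'E'
from workcell import *
import cv2
o=get_obs()
for k,v in o.items(): print(k,v)
for n in ("scene","top"):
    cv2.imwrite(f"pics/{n}0.png",camera(n)[:,:,::-1]); c=calibration(n); print(n,c)
E
```

```text
pics
clock 0.0
joint_pos [-1.15261418  0.3328705  -0.06470496  1.46097535  0.02159029  1.34991901
 -0.0885287 ]
joint_velocities [-0.00109247 -0.0008595   0.00062015 -0.00036582 -0.00066935  0.0022234
  0.00040976]
tau [-1.86927246e-04 -6.25446939e+01  4.87670582e-02 -3.91613030e+01
  1.61923125e-02  9.98746022e-03  1.07125641e-05]
position [0.26648522 0.56490096 0.23050057]
ee_rot [ 2.18613357e-01  9.75811280e-01 -7.26595096e-04 -1.32157557e-04]
ft_force [ 0.28880708 -0.0638546   0.1983245 ]
torque [-0.0152368   0.0136895   0.01088302]
grip_width 0.9972533019297917
scene {'mtx': array([[365.54344433,   0.        , 249.34277952],
       [  0.        , 365.54344433, 191.00254325],
       [  0.        ,   0.        ,   1.        ]]), 'rvec': array([ 2.07598039,  0.84423323, -0.44422367]), 'tvec': array([-0.45761591, -0.14762091,  1.10490905])}
top {'mtx': array([[456.71476931,   0.        , 253.84707417],
       [  0.        , 456.71476931, 189.26579404],
       [  0.        ,   0.        ,   1.        ]]), 'rvec': array([ 2.19754939, -2.14355517,  0.09611982]), 'tvec': array([0.0831424 , 0.52820806, 1.28990238])}
```

View pics/top0.png

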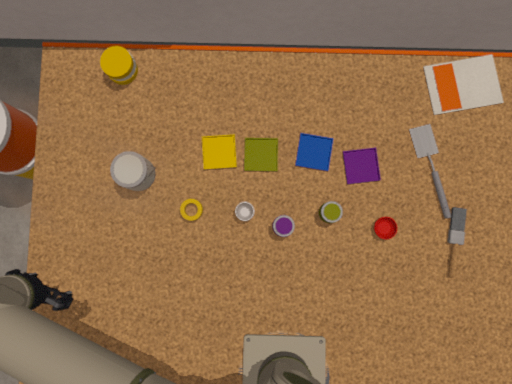

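View pics/scene0.png

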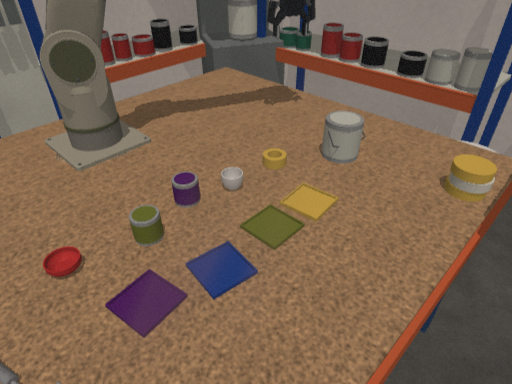

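The top view shows the tape at (190,210), white lid (244,212), purple tin (283,226), olive tin (331,212) and red lid (385,229). The trays are yellow (220,152), olive (261,155), blue (315,152) and purple (361,166), and the big tin is at (130,170). Next I measure these.

```bash
cat > h.py <<'E'
from workcell import *
import cv2, numpy as np
from scipy.spatial.transform import Rotation as R
def ray(c,px):
    M=R.from_rotvec(np.ravel(c["rvec"])).as_matrix(); t=np.ravel(c["tvec"])
    n=cv2.undistortPoints(np.array([[px]],float),np.asarray(c["mtx"]),None)[0,0]
    return -M.T@t, M.T@np.array([n[0],n[1],1.])
def plane(c,px,z):
    o,d=ray(c,px); return o+d*(z-o[2])/d[2]
def proj(c,p): return cv2.projectPoints(np.array([p],float),np.asarray(c["rvec"],float),np.asarray(c["tvec"],float),np.asarray(c["mtx"]),None)[0].ravel()
def mask(img,col):
    h=cv2.cvtColor(img,cv2.COLOR_RGB2HSV)
    H=dict(purple=((125,80,40),(155,255,255)),olive=((30,110,60),(42,255,255)),yellow=((22,190,120),(29,255,255)),
      blue=((100,120,60),(122,255,255)),red=((0,215,90),(4,255,255)),white=((0,0,165),(179,30,255)))
    a,b=H[col]; m=cv2.inRange(h,a,b)
    if col=="red": m|=cv2.inRange(h,(174,200,90),(180,255,255))
    return m
def blobs(img,col,amin=40):
    n,l,s,ce=cv2.connectedComponentsWithStats(mask(img,col))
    return [(ce[i],s[i],l==i) for i in range(1,n) if s[i][4]>=amin]
def go(x,y,z=None,yaw=None):
    """delta in tool axes for target TCP; yaw = desired turn (deg) of tool"""
    o=get_obs(); r=R.from_quat(o["ee_rot"]).as_matrix(); p=np.array(o["position"])
    t=np.array([x,y,p[2] if z is None else z]); return r.T@(t-p)
def st():
    o=get_obs(); r=R.from_quat(o["ee_rot"]).as_matrix()
    print("t",round(o["clock"],2),"p",np.round(o["position"],4),"yaxis",np.round(r[:,1],3),"F",np.round(o["ft_force"],1),"g",round(o["grip_width"]*85.4,1))
E
python3 - <<'E'
from h import *
img=camera("top"); c=calibration("top"); h=cv2.cvtColor(img,cv2.COLOR_RGB2HSV)
for p in [(190,200),(220,152),(261,155),(315,152),(361,166),(283,226),(331,212),(385,229),(244,212),(244,204)]: print(p,h[p[1],p[0]])
for col in ("purple","olive","yellow","blue","red","white"):
    for ce,s,_ in blobs(img,col): print(col,np.round(ce,1),s,*[np.round(plane(c,ce,z)[:2],4) for z in (0.003,0.026,.03,.042,.062)])
    m=mask(img,col)
    for k in cv2.findContours(m,0,2)[0]:
        if cv2.contourArea(k)>500: 
            r=cv2.minAreaRect(k); print("  rect",r, np.round([plane(c,q,.003)[:2] for q in cv2.boxPoints(r)],3).tolist())
E
```

```text
(190, 200) [ 24 233 196]
(220, 152) [ 24 255 199]
(261, 155) [ 30 214 123]
(315, 152) [109 202 145]
(361, 166) [146 170 114]
(283, 226) [147 160 113]
(331, 212) [ 30 212 124]
(385, 229) [  1 219 185]
(244, 212) [ 11  26 198]
(244, 204) [ 13  44 123]
purple [361.2 165.5] [ 343  148   37   36 1078] [ 0.6061 -0.2171] [ 0.6026 -0.2119] [ 0.6019 -0.2109] [ 0.6001 -0.2082] [ 0.5971 -0.2036]
purple [283.5 225.4] [276 218  16  16 211] [0.4246 0.0075] [0.4243 0.0089] [0.4242 0.0092] [0.424  0.0099] [0.4237 0.0111]
  rect ((361.18463134765625, 165.4769287109375), (32.74517059326172, 33.241310119628906), 82.87498474121094) [[0.647, -0.163], [0.662, -0.26], [0.565, -0.272], [0.551, -0.175]]
olive [255.5 153.8] [245 138  25  33 338] [0.6333 0.0943] [0.6293 0.0942] [0.6286 0.0941] [0.6265 0.0941] [0.6231 0.094 ]
olive [270.6 141.7] [264 139  13   7  47] [0.6705 0.0503] [0.6659 0.051 ] [0.6651 0.0511] [0.6627 0.0514] [0.6586 0.052 ]
olive [272.  157.4] [266 146  11  24 100] [0.6238 0.0453] [0.6199 0.046 ] [0.6193 0.0462] [0.6173 0.0465] [0.614  0.0472]
olive [332.8 210.4] [325 204  15  16 103] [ 0.
[... 1048 characters left out ...]
0.821, 0.53]]
blue [313.9 151.6] [ 296  134   37   37 1058] [ 0.6439 -0.0777] [ 0.6397 -0.0749] [ 0.639  -0.0744] [ 0.6368 -0.0729] [ 0.6332 -0.0704]
  rect ((313.8243713378906, 151.55406188964844), (32.715396881103516, 32.715396881103516), 9.462322235107422) [[0.603, -0.023], [0.7, -0.037], [0.686, -0.133], [0.589, -0.118]]
red [385.1 227.5] [374 217  23  22 368] [ 0.4261 -0.2872] [ 0.4257 -0.2807] [ 0.4256 -0.2796] [ 0.4254 -0.2762] [ 0.4251 -0.2705]
white [  2.  122.9] [  0 103   6  41 181] [0.7077 0.8503] [0.7025 0.8371] [0.7015 0.8348] [0.6988 0.828 ] [0.6942 0.8165]
white [244.1 211.7] [239 207  11  10  78] [0.4618 0.1231] [0.4608 0.1225] [0.4606 0.1224] [0.4601 0.1221] [0.4592 0.1216]
```

```bash
python3 - <<'E'
from h import *
img=camera("top"); 
cv2.imwrite("pics/crop1.png",cv2.resize(img[190:250,170:410],None,fx=3.3,fy=3.3,interpolation=2)[:,:,::-1])
h=cv2.cvtColor(img,cv2.COLOR_RGB2HSV)
c=calibration("top")
print("cam",ray(c,(0,0))[0])
m=cv2.inRange(h,(28,110,60),(42,255,150))
for k in cv2.findContours(m,0,2)[0]:
    if cv2.contourArea(k)>80:
        M=cv2.moments(k);q=(M['m10']/M['m00'],M['m01']/M['m00']);print("olive",q,cv2.contourArea(k),plane(c,q,.003),plane(c,q,.062))
# silhouettes in low saturation vs cork
def circ(cx,cy,m,z,r=18):
    mm=np.zeros_like(m);mm[cy-r:cy+r,cx-r:cx+r]=m[cy-r:cy+r,cx-r:cx+r]
    k=max(cv2.findContours(mm,0,2)[0],key=cv2.contourArea); k=cv2.convexHull(k)
    e=cv2.fitEllipse(k); print(np.round(e[0],2),np.round(e[1],1),plane(c,e[0],z)[:2])
s=cv2.inRange(h,(0,0,60),(179,85,255))
circ(244,211,s,.040); circ(283,226,s,.055);circ(331,212,s,.055)
circ(385,228,mask(img,"red"),.024); circ(191,210,mask(img,"yellow"),.028)
E
```

```text
cam [0.40276893 0.08760737 1.33411645]
olive (331.5833333333333, 211.38172043010752) 186.0 [ 0.4689651  -0.13153004  0.003     ] [ 0.46603104 -0.12181706  0.062     ]
olive (260.5268053441569, 154.00947065787247) 985.5 [0.63292493 0.07932657 0.003     ] [0.62272357 0.07969361 0.062     ]
[244.39 210.85] [19.4 19.7] [0.46248917 0.12140462]
[283.21 225.57] [21.7 22.1] [0.42341066 0.01155077]
[331.38 211.46] [21.5 22. ] [ 0.46615067 -0.12239567]
[385.08 227.53] [21.7 22. ] [ 0.4256065  -0.28109145]
[190.88 209.28] [21.3 22.1] [0.46373468 0.27496842]
```

View pics/crop1.png

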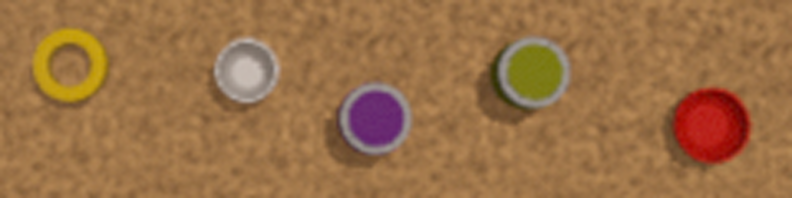

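```bash
python3 - <<'E'
from h import *
print(go(.4637,.2752,.12))
E
```

```text
[-0.30195624 -0.17798053  0.11100091]
```

```bash
python3 -m handwheel '[{"jaw":85,"delta_pos":[-0.302,-0.178,0],"turn":0},{"jaw":85,"delta_pos":[-0.302,-0.178,0],"turn":0},{"jaw":85,"delta_pos":[-0.302,-0.178,0],"turn":0},{"jaw":85,"delta_pos":[-0.302,-0.178,0],"turn":0},{"jaw":85,"delta_pos":[-0.302,-0.178,0],"turn":0},{"jaw":85,"delta_pos":[-0.302,-0.178,0],"turn":0},{"jaw":85,"delta_pos":[-0.302,-0.178,0],"turn":0},{"jaw":85,"delta_pos":[-0.302,-0.178,0],"turn":0},{"jaw":85,"delta_pos":[-0.302,-0.178,0],"turn":0},{"jaw":85,"delta_pos":[-0.302,-0.178,0.04],"turn":0}]' 40
python3 - <<'E'
from h import *
st(); print(go(.4637,.2752,.12))
c=calibration("wrist"); img=camera("wrist"); cv2.imwrite("pics/w1.png",img[:,:,::-1])
print(proj(c,(.4637,.2752,.03)),c["tvec"])
E
```

```text
clock: 1.03
position: [0.4704, 0.2723, 0.1978]
ee_rot: [0.223, 0.975, 0.004, 0.005]
ft_force: [1.6, 0.1, -0.4]
grip_width: 0.997
t 1.03 p [0.4704 0.2723 0.1978] yaxis [0.434 0.901 0.01 ] F [ 1.6  0.1 -0.4] g 85.1
[ 0.00780505 -0.00105286  0.07775707]
[253.35761104 162.4143442 ] [-0.45179081 -0.31939042  0.24731671]
```

View pics/w1.png

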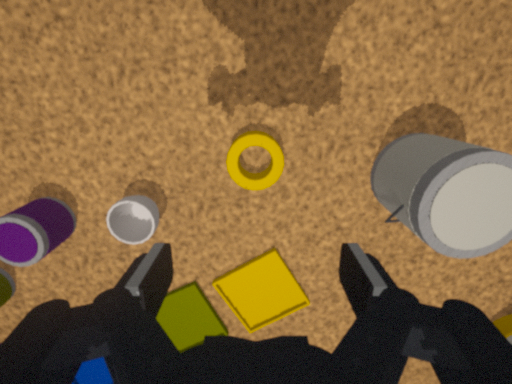

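The wrist view shows the tape at about (255,161), within 2 px of its projected position (253,162). I'll descend on it.

```bash
python3 -m handwheel '[{"jaw":85,"delta_pos":[0,0,0.035],"turn":0},{"jaw":85,"delta_pos":[0,0,0.07],"turn":0},{"jaw":85,"delta_pos":[0,0,0.1],"turn":0},{"jaw":85,"delta_pos":[0,0,0.12],"turn":0},{"jaw":85,"delta_pos":[0,0,0.13],"turn":0},{"jaw":85,"delta_pos":[0,0,0.13],"turn":0}]'
python3 -c "
from h import *
st(); print(go(.4637,.2752,.004))"
```

```text
clock: 1.58
position: [0.4623, 0.2751, 0.0595]
ee_rot: [0.218, 0.976, -0.002, -0.001]
ft_force: [0.1, 0.1, -0.2]
grip_width: 0.992
t 1.58 p [0.4623 0.2751 0.0595] yaxis [ 0.426  0.905 -0.004] F [ 0.1  0.1 -0.2] g 84.7
[-0.00133027  0.00088243  0.05546741]
```

```bash
python3 -m handwheel '[{"jaw":85,"delta_pos":[0,0,0.03],"turn":0},{"jaw":85,"delta_pos":[0,0,0.05],"turn":0},{"jaw":85,"delta_pos":[0,0,0.056],"turn":0},{"jaw":85,"delta_pos":[0,0,0.056],"turn":0},{"jaw":40,"delta_pos":[0,0,0.056],"turn":0},{"jaw":40,"delta_pos":[0,0,0.056],"turn":0},{"jaw":40,"delta_pos":[0,0,0.056],"turn":0},{"jaw":40,"delta_pos":[0,0,0.056],"turn":0},{"jaw":40,"delta_pos":[0,0,0.056],"turn":0}]' 40
python3 -c "
from h import *
st(); print(go(.4637,.2752,.004))"
```

```text
clock: 2.33
position: [0.465, 0.2764, 0.0076]
ee_rot: [0.219, 0.976, 0.001, 0.001]
ft_force: [-0.8, -0.8, 6.0]
grip_width: 0.726
t 2.33 p [0.465  0.2764 0.0076] yaxis [0.427 0.904 0.003] F [-0.8 -0.8  6. ] g 62.0
[ 0.00073204 -0.00162738  0.00359488]
```

```bash
python3 -m handwheel '[{"jaw":40,"delta_pos":[0,0,-0.03],"turn":0},{"jaw":40,"delta_pos":[0,0,-0.07],"turn":0},{"jaw":40,"delta_pos":[0,0,-0.1],"turn":0},{"jaw":40,"delta_pos":[0,0,-0.1],"turn":0}]'
python3 - <<'E'
from h import *
st(); print(go(.637,.2022))
img=camera("wrist"); cv2.imwrite("pics/w2.png",img[:,:,::-1])
E
```

```text
clock: 2.67
position: [0.4673, 0.2777, 0.1132]
ee_rot: [0.219, 0.976, 0.004, 0.004]
ft_force: [0.7, 1.0, -0.9]
grip_width: 0.724
t 2.67 p [0.4673 0.2777 0.1132] yaxis [0.427 0.904 0.01 ] F [ 0.7  1.  -0.9] g 61.8
[-0.18563113  0.00420255  0.00101408]
```

View pics/w2.png

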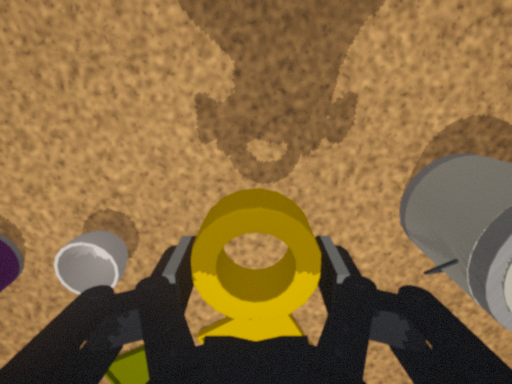

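The tape is gripped level between the fingers, centred at about (257,255). I'll carry it to the yellow tray.

```bash
python3 -m handwheel '[{"jaw":40,"delta_pos":[-0.04,0.002,0],"turn":0},{"jaw":40,"delta_pos":[-0.08,0.004,0],"turn":0},{"jaw":40,"delta_pos":[-0.12,0.006,0],"turn":0},{"jaw":40,"delta_pos":[-0.16,0.008,0],"turn":0},{"jaw":40,"delta_pos":[-0.18,0.008,0.0],"turn":0},{"jaw":40,"delta_pos":[-0.188,0.008,0.02],"turn":0},{"jaw":40,"delta_pos":[-0.188,0.008,0.04],"turn":0},{"jaw":40,"delta_pos":[-0.188,0.008,0.055],"turn":0},{"jaw":40,"delta_pos":[-0.188,0.008,0.06],"turn":0},{"jaw":40,"delta_pos":[-0.188,0.008,0.06],"turn":0}]'
python3 - <<'E'
from h import *
st(); print(go(.637,.2022,.011))
E
```

```text
clock: 3.55
position: [0.6361, 0.2022, 0.0437]
ee_rot: [0.219, 0.976, -0.001, -0.001]
ft_force: [0.2, 0.5, -0.7]
grip_width: 0.718
t 3.55 p [0.6361 0.2022 0.0437] yaxis [ 0.427  0.904 -0.002] F [ 0.2  0.5 -0.7] g 61.3
[-0.00087604  0.00047292  0.0326515 ]
```

```bash
python3 -m handwheel '[{"jaw":40,"delta_pos":[0,0,0.015],"turn":0},{"jaw":40,"delta_pos":[0,0,0.025],"turn":0},{"jaw":40,"delta_pos":[0,0,0.031],"turn":0},{"jaw":40,"delta_pos":[0,0,0.033],"turn":0},{"jaw":40,"delta_pos":[0,0,0.033],"turn":0},{"jaw":40,"delta_pos":[0,0,0.033],"turn":0}]'
```

```text
clock: 4.05
position: [0.6376, 0.2026, 0.0129]
ee_rot: [0.219, 0.976, 0.0, 0.0]
ft_force: [0.1, 1.0, 0.0]
grip_width: 0.719
```

```bash
python3 -m handwheel '[{"jaw":40,"delta_pos":[0,0,0.001],"turn":0},{"jaw":40,"delta_pos":[0,0,0.002],"turn":0},{"jaw":40,"delta_pos":[0,0,0.003],"turn":0},{"jaw":40,"delta_pos":[0,0,0.003],"turn":0}]'
```

```text
clock: 4.38
position: [0.6377, 0.2026, 0.0107]
ee_rot: [0.219, 0.976, 0.0, 0.0]
ft_force: [-3.5, -0.6, 8.3]
grip_width: 0.722
```

Contact with the floor. I'll open and rise.

```bash
python3 -m handwheel '[{"jaw":85,"delta_pos":[0,0,0],"turn":0},{"jaw":85,"delta_pos":[0,0,0],"turn":0},{"jaw":85,"delta_pos":[0,0,0],"turn":0},{"jaw":85,"delta_pos":[0,0,0],"turn":0},{"jaw":85,"delta_pos":[0,0,-0.02],"turn":0},{"jaw":85,"delta_pos":[0,0,-0.06],"turn":0},{"jaw":85,"delta_pos":[0,0,-0.1],"turn":0},{"jaw":85,"delta_pos":[0,0,-0.14],"turn":0},{"jaw":85,"delta_pos":[0,0,-0.15],"turn":0}]'
python3 - <<'E'
from h import *
st(); print(go(.4236,.0112))
img=camera("wrist"); cv2.imwrite("pics/w3.png",img[:,:,::-1])
E
```

```text
clock: 5.13
position: [0.6401, 0.2031, 0.1668]
ee_rot: [0.219, 0.976, 0.003, 0.004]
ft_force: [0.8, 0.4, 0.8]
grip_width: 0.995
t 5.13 p [0.6401 0.2031 0.1668] yaxis [0.427 0.904 0.007] F [0.8 0.4 0.8] g 85.0
[ 0.11379728 -0.2659645  -0.00258239]
```

View pics/w3.png

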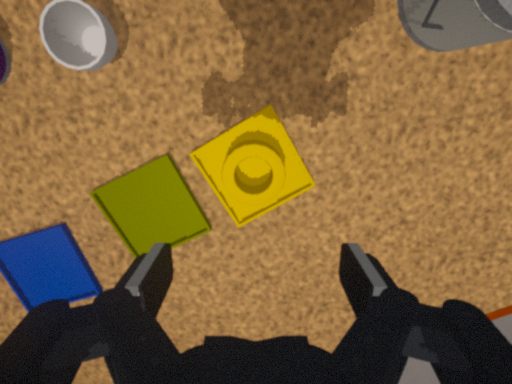

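The tape sits flat and central in the yellow tray at about (253,168). Next is the purple tin.

```bash
python3 -m handwheel '[{"jaw":85,"delta_pos":[0.0156,-0.037,0],"turn":0},{"jaw":85,"delta_pos":[0.0312,-0.074,0],"turn":0},{"jaw":85,"delta_pos":[0.0468,-0.111,0],"turn":0},{"jaw":85,"delta_pos":[0.0624,-0.148,0],"turn":0},{"jaw":85,"delta_pos":[0.078,-0.185,0],"turn":0},{"jaw":85,"delta_pos":[0.0936,-0.222,0],"turn":0},{"jaw":85,"delta_pos":[0.106,-0.252,0],"turn":0},{"jaw":85,"delta_pos":[0.112,-0.264,0],"turn":0},{"jaw":85,"delta_pos":[0.112,-0.264,0],"turn":0},{"jaw":85,"delta_pos":[0.112,-0.264,0],"turn":0}]'
python3 - <<'E'
from h import *
st(); print(go(.4236,.0112,.02))
c=calibration("wrist"); img=camera("wrist"); cv2.imwrite("pics/w4.png",img[:,:,::-1])
print(proj(c,(.4236,.0112,.062)))
for ce,s,_ in blobs(img,"purple"): print(ce,s,plane(c,ce,.062))
E
```

```text
clock: 6.02
position: [0.4234, 0.0115, 0.1595]
ee_rot: [0.219, 0.976, 0.001, 0.0]
ft_force: [0.8, -0.6, 0.2]
grip_width: 0.993
t 6.02 p [0.4234 0.0115 0.1595] yaxis [0.427 0.904 0.001] F [ 0.8 -0.6  0.2] g 84.8
[-0.00018377 -0.00034878  0.13951386]
[254.68627778 190.33314357]
[255.90277778 153.90555556] [230 147  53  20 360] [0.39496591 0.02588667 0.062     ]
[255.66150342 190.21640091] [ 229  165   54   52 2195] [0.42386648 0.01201425 0.062     ]
[174.92366412 338.08396947] [160 322  31  32 393] [ 0.53510321 -0.13382378  0.062     ]
```

Wrist and top measurements agree to 1 mm. I'll descend and grip.

```bash
python3 -m handwheel '[{"jaw":85,"delta_pos":[0,0,0.035],"turn":0},{"jaw":85,"delta_pos":[0,0,0.07],"turn":0},{"jaw":85,"delta_pos":[0,0,0.1],"turn":0},{"jaw":85,"delta_pos":[0,0,0.125],"turn":0},{"jaw":85,"delta_pos":[0,0,0.138],"turn":0},{"jaw":85,"delta_pos":[0,0,0.138],"turn":0},{"jaw":40,"delta_pos":[0,0,0.138],"turn":0},{"jaw":40,"delta_pos":[0,0,0.138],"turn":0},{"jaw":40,"delta_pos":[0,0,0.138],"turn":0},{"jaw":40,"delta_pos":[0,0,0.138],"turn":0}]' 50
python3 -m handwheel '[{"jaw":40,"delta_pos":[0,0,0],"turn":0},{"jaw":40,"delta_pos":[0,0,0],"turn":0}]'
```

```text
clock: 6.9
position: [0.4247, 0.0119, 0.0225]
ee_rot: [0.218, 0.976, 0.001, 0.001]
ft_force: [1.3, -0.0, 3.1]
grip_width: 0.692
clock: 7.07
position: [0.4247, 0.0119, 0.0225]
ee_rot: [0.219, 0.976, 0.001, 0.001]
ft_force: [0.5, 0.7, 7.2]
grip_width: 0.691
```

```bash
python3 -m handwheel '[{"jaw":40,"delta_pos":[0,0,-0.03],"turn":0},{"jaw":40,"delta_pos":[0,0,-0.065],"turn":0},{"jaw":40,"delta_pos":[0,0,-0.1],"turn":0},{"jaw":40,"delta_pos":[-0.033,-0.016,-0.11],"turn":0},{"jaw":40,"delta_pos":[-0.067,-0.032,-0.11],"turn":0},{"jaw":40,"delta_pos":[-0.1,-0.049,-0.11],"turn":0},{"jaw":40,"delta_pos":[-0.134,-0.065,-0.11],"turn":0},{"jaw":40,"delta_pos":[-0.167,-0.081,-0.11],"turn":0},{"jaw":40,"delta_pos":[-0.2,-0.098,-0.11],"turn":0},{"jaw":40,"delta_pos":[-0.23,-0.112,-0.11],"turn":0}]'
python3 -m handwheel '[{"jaw":40,"delta_pos":[-0.024,-0.012,0],"turn":0},{"jaw":40,"delta_pos":[-0.0314,-0.0157,0],"turn":0},{"jaw":40,"delta_pos":[-0.0314,-0.0157,0.02],"turn":0},{"jaw":40,"delta_pos":[-0.0314,-0.0157,0.045],"turn":0},{"jaw":40,"delta_pos":[-0.0314,-0.0157,0.065],"turn":0},{"jaw":40,"delta_pos":[-0.0314,-0.0157,0.075],"turn":0},{"jaw":40,"delta_pos":[-0.0314,-0.0157,0.08],"turn":0},{"jaw":40,"delta_pos":[-0.0314,-0.0157,0.08],"turn":0}]'
python3 - <<'E'
from h import *
st(); print(go(.6055,-.216,.0255))
E
```

```text
clock: 7.9
position: [0.5843, -0.1899, 0.1312]
ee_rot: [0.219, 0.976, -0.0, 0.0]
ft_force: [0.2, 0.6, -1.9]
grip_width: 0.693
clock: 8.57
position: [0.6049, -0.2151, 0.0508]
ee_rot: [0.218, 0.976, 0.0, -0.001]
ft_force: [-0.1, 0.2, -1.9]
grip_width: 0.689
t 8.57 p [ 0.6049 -0.2151  0.0508] yaxis [ 0.426  0.905 -0.   ] F [-0.1  0.2 -1.9] g 58.8
[-0.00099783 -0.00053907  0.02526162]
```

```bash
python3 -m handwheel '[{"jaw":40,"delta_pos":[0,0,0.012],"turn":0},{"jaw":40,"delta_pos":[0,0,0.02],"turn":0},{"jaw":40,"delta_pos":[0,0,0.024],"turn":0},{"jaw":40,"delta_pos":[0,0,0.025],"turn":0},{"jaw":40,"delta_pos":[0,0,0.026],"turn":0},{"jaw":40,"delta_pos":[0,0,0.026],"turn":0}]'
```

```text
clock: 9.07
position: [0.6055, -0.2156, 0.0257]
ee_rot: [0.219, 0.976, 0.0, 0.0]
ft_force: [0.3, -0.6, -2.2]
grip_width: 0.691
```

```bash
python3 -m handwheel '[{"jaw":40,"delta_pos":[0,0,0.001],"turn":0},{"jaw":40,"delta_pos":[0,0,0.001],"turn":0},{"jaw":40,"delta_pos":[0,0,0.001],"turn":0}]'
```

```text
clock: 9.32
position: [0.6056, -0.2157, 0.0256]
ee_rot: [0.219, 0.976, 0.0, 0.0]
ft_force: [-4.5, 2.1, 9.8]
grip_width: 0.686
```

```bash
python3 -m handwheel '[{"jaw":85,"delta_pos":[0,0,0],"turn":0},{"jaw":85,"delta_pos":[0,0,0],"turn":0},{"jaw":85,"delta_pos":[0,0,0],"turn":0},{"jaw":85,"delta_pos":[0,0,0],"turn":0},{"jaw":85,"delta_pos":[0,0,-0.02],"turn":0},{"jaw":85,"delta_pos":[0,0,-0.06],"turn":0},{"jaw":85,"delta_pos":[0,0,-0.1],"turn":0},{"jaw":85,"delta_pos":[0,0,-0.13],"turn":0},{"jaw":85,"delta_pos":[0,0,-0.135],"turn":0}]'
python3 - <<'E'
from h import *
img=camera("wrist"); cv2.imwrite("pics/w5.png",img[:,:,::-1])
E
python3 -m handwheel '[{"jaw":85,"delta_pos":[0.029,-0.029,0],"turn":0},{"jaw":85,"delta_pos":[0.058,-0.058,0],"turn":0},{"jaw":85,"delta_pos":[0.087,-0.087,0],"turn":0},{"jaw":85,"delta_pos":[0.116,-0.116,0],"turn":0},{"jaw":85,"delta_pos":[0.13,-0.131,0],"turn":0},{"jaw":85,"delta_pos":[0.135,-0.1355,0],"turn":0},{"jaw":85,"delta_pos":[0.135,-0.1355,0],"turn":0},{"jaw":85,"delta_pos":[0.135,-0.1355,0],"turn":0}]'
python3 - <<'E'
from h import *
st(); print(go(.4256,-.281,.004))
c=calibration("wrist"); img=camera("wrist"); cv2.imwrite("pics/w6.png",img[:,:,::-1])
print(proj(c,(.4256,-.281,.026)))
for ce,s,m in blobs(img,"red"):
    k=cv2.convexHull(max(cv2.findContours(m.astype(np.uint8),0,2)[0],key=len)); e=cv2.fitEllipse(k)
    print(ce,s,e,plane(c,e[0],.024))
E
```

```text
clock: 10.07
position: [0.6078, -0.2169, 0.1657]
ee_rot: [0.219, 0.976, -0.0, 0.004]
ft_force: [1.0, -1.5, -0.8]
grip_width: 0.992
clock: 10.78
position: [0.4261, -0.2798, 0.1589]
ee_rot: [0.218, 0.976, 0.0, 0.0]
ft_force: [0.8, 0.4, -0.4]
grip_width: 0.997
t 10.78 p [ 0.4261 -0.2798  0.1589] yaxis [0.426 0.905 0.   ] F [ 0.8  0.4 -0.4] g 85.1
[-6.97261737e-05 -1.38261096e-03  1.54907670e-01]
[253.69183279 178.81282226]
[254.13074353 176.98412698] [ 222  147   64   63 2394] ((253.17640686035156, 177.7356414794922), (62.745941162109375, 63.5319709777832), 90.03706359863281) [ 0.42489629 -0.28124517  0.024     ]
```

View pics/w5.png

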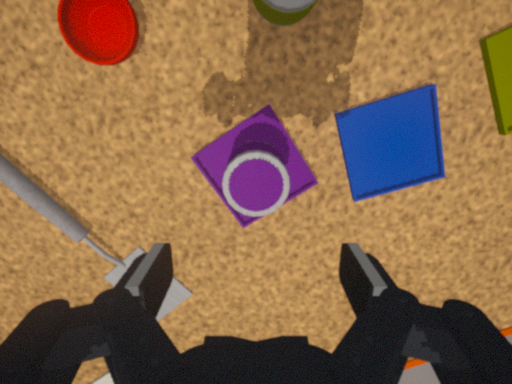

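View pics/w6.png

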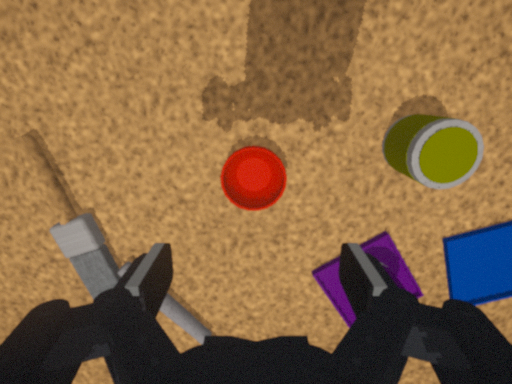

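The purple tin stands upright and central in its tray at about (256,182), and the red lid is centred at (253,178), within 1 mm of the estimate. I'll grasp the lid now.

```bash
python3 -m handwheel '[{"jaw":85,"delta_pos":[0,-0.001,0.035],"turn":0},{"jaw":85,"delta_pos":[0,-0.001,0.07],"turn":0},{"jaw":85,"delta_pos":[0,-0.001,0.105],"turn":0},{"jaw":85,"delta_pos":[0,-0.001,0.135],"turn":0},{"jaw":85,"delta_pos":[0,-0.001,0.15],"turn":0},{"jaw":85,"delta_pos":[0,-0.001,0.155],"turn":0},{"jaw":85,"delta_pos":[0,-0.001,0.155],"turn":0}]' 30
python3 -m handwheel '[{"jaw":50,"delta_pos":[0,0,0],"turn":0},{"jaw":50,"delta_pos":[0,0,0],"turn":0},{"jaw":50,"delta_pos":[0,0,0],"turn":0},{"jaw":50,"delta_pos":[0,0,0],"turn":0},{"jaw":50,"delta_pos":[0,0,0],"turn":0},{"jaw":50,"delta_pos":[0,0,0],"turn":0}]' 30
```

```text
clock: 11.42
position: [0.4251, -0.2805, 0.0028]
ee_rot: [0.218, 0.976, 0.0, -0.001]
ft_force: [0.4, -0.1, 0.3]
grip_width: 0.994
clock: 11.92
position: [0.4263, -0.2817, 0.0058]
ee_rot: [0.218, 0.976, 0.0, 0.001]
ft_force: [-0.7, 2.1, 7.3]
grip_width: 0.765
```

```bash
python3 -m handwheel '[{"jaw":50,"delta_pos":[0,0,-0.02],"turn":0},{"jaw":50,"delta_pos":[0,0,-0.055],"turn":0},{"jaw":50,"delta_pos":[0,0,-0.09],"turn":0},{"jaw":50,"delta_pos":[0,0,-0.12],"turn":0},{"jaw":50,"delta_pos":[0,0,-0.12],"turn":0}]'
python3 - <<'E'
from h import *
img=camera("wrist"); cv2.imwrite("pics/w7.png",img[:,:,::-1])
E
python3 -m handwheel '[{"jaw":50,"delta_pos":[-0.013,0.033,0],"turn":0},{"jaw":50,"delta_pos":[-0.026,0.066,0],"turn":0},{"jaw":50,"delta_pos":[-0.039,0.099,0],"turn":0},{"jaw":50,"delta_pos":[-0.052,0.132,0],"turn":0},{"jaw":50,"delta_pos":[-0.065,0.165,0],"turn":0},{"jaw":50,"delta_pos":[-0.078,0.198,0],"turn":0},{"jaw":50,"delta_pos":[-0.091,0.231,0],"turn":0},{"jaw":50,"delta_pos":[-0.102,0.26,0],"turn":0},{"jaw":50,"delta_pos":[-0.11,0.2774,0],"turn":0},{"jaw":50,"delta_pos":[-0.11,0.2774,0],"turn":0}]'
python3 - <<'E'
from h import *
st(); print(go(.6435,-.077,.009))
E
```

```text
clock: 12.33
position: [0.428, -0.2833, 0.1309]
ee_rot: [0.219, 0.976, -0.0, 0.005]
ft_force: [0.5, -0.8, 0.5]
grip_width: 0.76
clock: 13.22
position: [0.645, -0.0721, 0.1227]
ee_rot: [0.216, 0.976, 0.001, -0.0]
ft_force: [0.4, -0.7, -0.8]
grip_width: 0.764
t 13.22 p [ 0.645  -0.0721  0.1227] yaxis [0.421 0.907 0.002] F [ 0.4 -0.7 -0.8] g 65.2
[-0.00085793 -0.00522986  0.1137115 ]
```

View pics/w7.png

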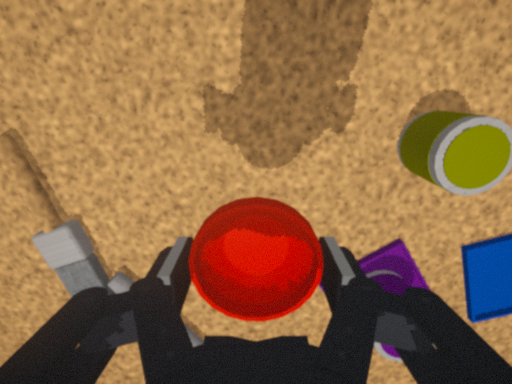

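The red lid is held level and centred at about (257,257). Lowering it into the blue tray.

```bash
python3 -m handwheel '[{"jaw":50,"delta_pos":[0,0,0.03],"turn":0},{"jaw":50,"delta_pos":[0,0,0.06],"turn":0},{"jaw":50,"delta_pos":[0,0,0.085],"turn":0},{"jaw":50,"delta_pos":[0,0,0.1],"turn":0},{"jaw":50,"delta_pos":[0,0,0.107],"turn":0},{"jaw":50,"delta_pos":[0,0,0.11],"turn":0},{"jaw":50,"delta_pos":[0,0,0.112],"turn":0},{"jaw":50,"delta_pos":[0,0,0.112],"turn":0},{"jaw":50,"delta_pos":[0,0,0.112],"turn":0}]'
```

```text
clock: 13.97
position: [0.6435, -0.0776, 0.0134]
ee_rot: [0.219, 0.976, 0.0, 0.001]
ft_force: [0.8, 0.0, -0.8]
grip_width: 0.764
```

```bash
python3 -m handwheel '[{"jaw":50,"delta_pos":[0,0,0.001],"turn":0},{"jaw":50,"delta_pos":[0,0,0.002],"turn":0},{"jaw":50,"delta_pos":[0,0,0.003],"turn":0},{"jaw":50,"delta_pos":[0,0,0.003],"turn":0}]'; python3 -m handwheel '[{"jaw":50,"delta_pos":[0,0,0.001],"turn":0},{"jaw":50,"delta_pos":[0,0,0.0015],"turn":0},{"jaw":50,"delta_pos":[0,0,0.0015],"turn":0}]'
```

```text
clock: 14.3
position: [0.6428, -0.0774, 0.0093]
ee_rot: [0.219, 0.976, 0.0, 0.0]
ft_force: [-0.0, -0.5, -0.5]
grip_width: 0.762
clock: 14.55
position: [0.6429, -0.0774, 0.0089]
ee_rot: [0.219, 0.976, 0.0, 0.0]
ft_force: [-4.5, 1.3, 10.1]
grip_width: 0.763
```

```bash
python3 -m handwheel '[{"jaw":85,"delta_pos":[0,0,0],"turn":0},{"jaw":85,"delta_pos":[0,0,0],"turn":0},{"jaw":85,"delta_pos":[0,0,0],"turn":0},{"jaw":85,"delta_pos":[0,0,-0.005],"turn":0},{"jaw":85,"delta_pos":[0,0,-0.02],"turn":0},{"jaw":85,"delta_pos":[0,0,-0.06],"turn":0},{"jaw":85,"delta_pos":[0,0,-0.1],"turn":0},{"jaw":85,"delta_pos":[0,0,-0.14],"turn":0},{"jaw":85,"delta_pos":[0,0,-0.155],"turn":0},{"jaw":85,"delta_pos":[0,0,-0.155],"turn":0}]'
python3 - <<'E'
from h import *
st()
c=calibration("wrist"); img=camera("wrist"); cv2.imwrite("pics/w8.png",img[:,:,::-1])
for ce,s,m in blobs(img,"red",300):
    k=cv2.convexHull(max(cv2.findContours(m.astype(np.uint8),0,2)[0],key=len)); e=cv2.fitEllipse(k)
    print(ce,s,e,plane(c,e[0],.027),go(*plane(c,e[0],.027)[:2]))
E
```

```text
clock: 15.38
position: [0.6452, -0.078, 0.1685]
ee_rot: [0.219, 0.976, 0.001, 0.004]
ft_force: [0.5, 0.0, 0.9]
grip_width: 0.995
t 15.38 p [ 0.6452 -0.078   0.1685] yaxis [0.427 0.904 0.003] F [0.5 0.  0.9] g 85.0
[255.66795966 169.48060512] [ 224  141   63   63 2578] ((254.815673828125, 171.93975830078125), (62.332584381103516, 63.069190979003906), 86.80401611328125) [ 0.64196537 -0.07625304  0.027     ] [ 2.44960312e-03  4.11339729e-04 -8.89270293e-06]
```

View pics/w8.png

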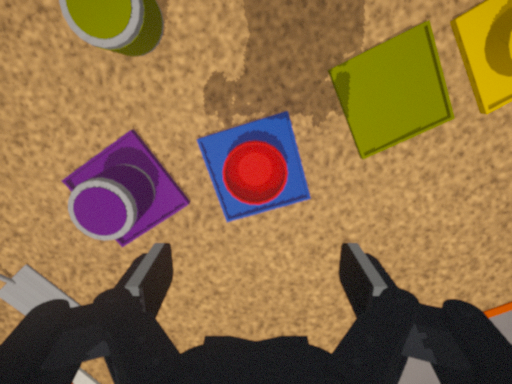

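The red lid is flat and central in the blue tray at (255,172). Next is the white lid.

```bash
python3 -m handwheel '[{"jaw":85,"delta_pos":[0.035,0.0145,0],"turn":0},{"jaw":85,"delta_pos":[0.07,0.029,0],"turn":0},{"jaw":85,"delta_pos":[0.105,0.0435,0],"turn":0},{"jaw":85,"delta_pos":[0.14,0.058,0],"turn":0},{"jaw":85,"delta_pos":[0.175,0.0725,0],"turn":0},{"jaw":85,"delta_pos":[0.21,0.087,0],"turn":0},{"jaw":85,"delta_pos":[0.235,0.097,0],"turn":0},{"jaw":85,"delta_pos":[0.2485,0.103,0],"turn":0},{"jaw":85,"delta_pos":[0.2485,0.103,0],"turn":0},{"jaw":85,"delta_pos":[0.2485,0.103,0],"turn":0}]'
python3 - <<'E'
from h import *
st(); print(go(.4622,.1216,.026))
c=calibration("wrist"); img=camera("wrist"); cv2.imwrite("pics/w9.png",img[:,:,::-1])
h=cv2.cvtColor(img,cv2.COLOR_RGB2HSV); print(proj(c,(.4622,.1216,.042)))
m=cv2.inRange(h,(0,0,90),(179,85,255)); m[260:]=0; m[:, :180]=0;m[:,330:]=0
for k in cv2.findContours(m,0,2)[0]:
    if cv2.contourArea(k)>300:
        e=cv2.fitEllipse(cv2.convexHull(k)); p=plane(c,e[0],.040);print(e,p,go(*p[:2],.026))
E
```

```text
clock: 16.27
position: [0.4612, 0.1221, 0.1621]
ee_rot: [0.218, 0.976, -0.0, -0.0]
ft_force: [0.1, -0.7, -0.4]
grip_width: 0.993
t 16.27 p [0.4612 0.1221 0.1621] yaxis [ 0.425  0.905 -0.001] F [ 0.1 -0.7 -0.4] g 84.8
[-1.17814879e-03  9.82400061e-05  1.36098325e-01]
[255.16159473 183.68880354]
((256.2861022949219, 182.1267547607422), (57.16434860229492, 58.07297134399414), 2.781390428543091) [0.46180252 0.12296549 0.04      ] [0.00074591 0.00163375 0.13621893]
```

View pics/w9.png

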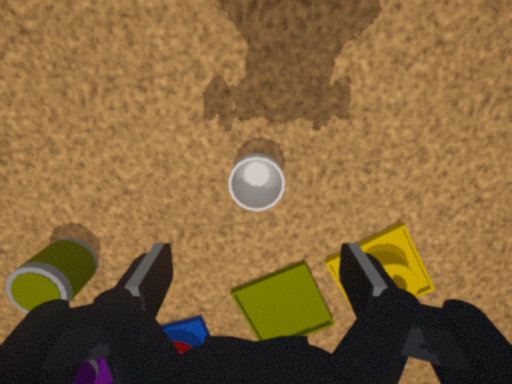

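```bash
python3 -m handwheel '[{"jaw":85,"delta_pos":[0,0.001,0.035],"turn":0},{"jaw":85,"delta_pos":[0,0.001,0.07],"turn":0},{"jaw":85,"delta_pos":[0,0.001,0.1],"turn":0},{"jaw":85,"delta_pos":[0,0.001,0.125],"turn":0},{"jaw":85,"delta_pos":[0,0.001,0.136],"turn":0},{"jaw":85,"delta_pos":[0,0.001,0.136],"turn":0},{"jaw":85,"delta_pos":[0,0.001,0.136],"turn":0}]' 25
python3 -m handwheel '[{"jaw":40,"delta_pos":[0,0,0],"turn":0},{"jaw":40,"delta_pos":[0,0,0],"turn":0},{"jaw":40,"delta_pos":[0,0,0],"turn":0},{"jaw":40,"delta_pos":[0,0,0],"turn":0},{"jaw":40,"delta_pos":[0,0,0],"turn":0},{"jaw":40,"delta_pos":[0,0,0],"turn":0},{"jaw":40,"delta_pos":[0,0,0],"turn":0}]' 25
```

```text
clock: 16.9
position: [0.4629, 0.122, 0.0271]
ee_rot: [0.219, 0.976, -0.0, -0.0]
ft_force: [0.1, 0.0, 0.3]
grip_width: 0.992
clock: 17.48
position: [0.4635, 0.123, 0.0285]
ee_rot: [0.219, 0.976, 0.001, 0.001]
ft_force: [-2.1, -1.7, 9.1]
grip_width: 0.629
```

```bash
python3 -m handwheel '[{"jaw":40,"delta_pos":[0,0,-0.02],"turn":0},{"jaw":40,"delta_pos":[0,0,-0.055],"turn":0},{"jaw":40,"delta_pos":[0,0,-0.09],"turn":0},{"jaw":40,"delta_pos":[0,0,-0.11],"turn":0},{"jaw":40,"delta_pos":[0,0,-0.11],"turn":0}]'
python3 -m handwheel '[{"jaw":40,"delta_pos":[-0.033,-0.0139,0],"turn":0},{"jaw":40,"delta_pos":[-0.066,-0.0278,0],"turn":0},{"jaw":40,"delta_pos":[-0.1,-0.0418,0],"turn":0},{"jaw":40,"delta_pos":[-0.133,-0.0557,0],"turn":0},{"jaw":40,"delta_pos":[-0.166,-0.0696,0],"turn":0},{"jaw":40,"delta_pos":[-0.2,-0.0836,0],"turn":0},{"jaw":40,"delta_pos":[-0.23,-0.096,0],"turn":0},{"jaw":40,"delta_pos":[-0.2484,-0.1038,0],"turn":0},{"jaw":40,"delta_pos":[-0.2484,-0.1038,0],"turn":0},{"jaw":40,"delta_pos":[-0.2484,-0.1038,0],"turn":0}]'
python3 - <<'E'
from h import *
st(); print(go(.6426,-.0774,.06))
c=calibration("wrist"); img=camera("wrist"); cv2.imwrite("pics/w10.png",img[:,:,::-1])
cv2.imwrite("pics/t10.png",cv2.resize(camera("top")[120:200,180:400],None,fx=3.5,fy=3.5)[:,:,::-1])
p=np.array(get_obs()["position"]); print(proj(c,p+[0,0,.0135]))
h=cv2.cvtColor(img,cv2.COLOR_RGB2HSV)
E
```

```text
clock: 17.9
position: [0.4651, 0.1237, 0.1423]
ee_rot: [0.219, 0.976, 0.003, 0.003]
ft_force: [0.8, -0.0, -0.5]
grip_width: 0.623
clock: 18.73
position: [0.6428, -0.0784, 0.1364]
ee_rot: [0.22, 0.976, -0.0, -0.0]
ft_force: [0.8, -0.5, -0.2]
grip_width: 0.624
t 18.73 p [ 0.6428 -0.0784  0.1364] yaxis [ 0.428  0.904 -0.001] F [ 0.8 -0.5 -0.2] g 53.3
[0.00060147 0.00082359 0.07639336]
[258.35765379 257.03808753]
```

View pics/w10.png

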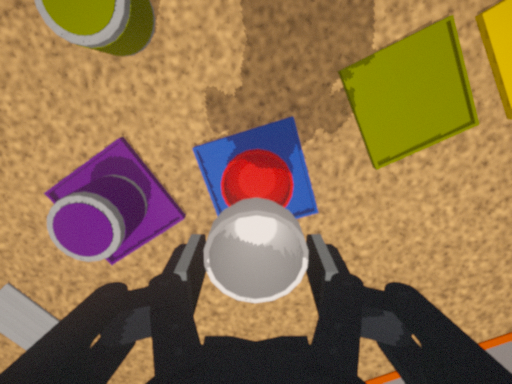

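View pics/t10.png

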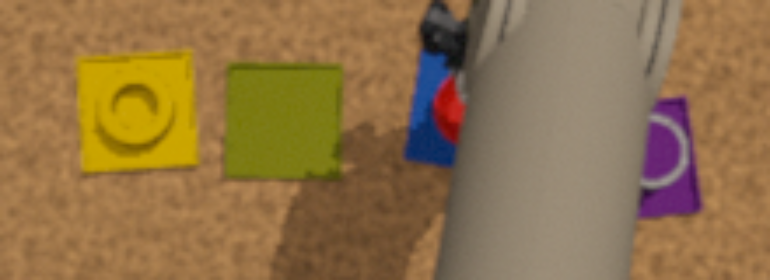

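```bash
python3 - <<'E'
from h import *
img=cv2.imread("pics/w10.png")
cv2.imwrite("pics/w10c.png",cv2.resize(img[185:315,190:325],None,fx=4.4,fy=4.4,interpolation=2))
c=calibration("wrist"); p=np.array(get_obs()["position"])
Rm=R.from_quat(get_obs()["ee_rot"]).as_matrix()
for z in (0,.007,.0135): print(z,[np.round(proj(c,p+Rm@[dx*.027,dy*.027,-z])) for dx,dy in ((0,0),(1,0),(-1,0),(0,1),(0,-1))])
E
```

```text
0 [array([255., 246.]), array([255., 200.]), array([255., 287.]), array([304., 246.]), array([206., 246.])]
0.007 [array([255., 252.]), array([255., 205.]), array([255., 295.]), array([306., 252.]), array([204., 252.])]
0.0135 [array([255., 259.]), array([255., 210.]), array([255., 303.]), array([308., 259.]), array([202., 259.])]
```

View pics/w10c.png

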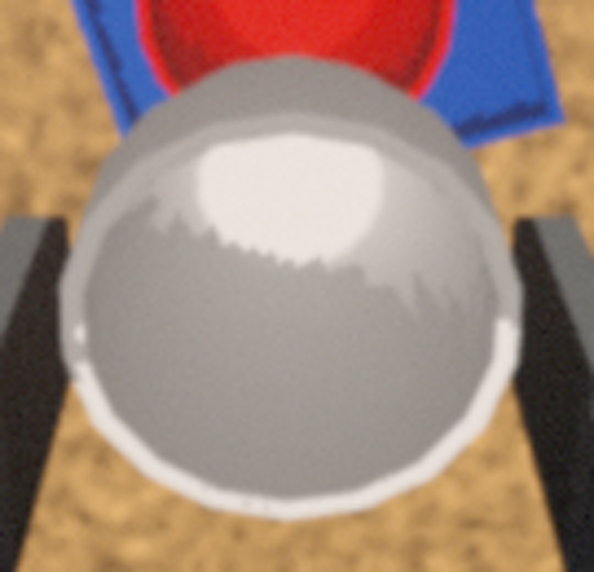

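The rim spans rows 210 to 303, exactly as projected for a grasp centred on the TCP. I'll lower it into the red lid.

```bash
python3 -m handwheel '[{"jaw":40,"delta_pos":[0.0005,0.0005,0.025],"turn":0},{"jaw":40,"delta_pos":[0.0005,0.0005,0.05],"turn":0},{"jaw":40,"delta_pos":[0.0005,0.0005,0.07],"turn":0},{"jaw":40,"delta_pos":[0.0005,0.0005,0.082],"turn":0},{"jaw":40,"delta_pos":[0.0005,0.0005,0.09],"turn":0},{"jaw":40,"delta_pos":[0.0005,0.0005,0.094],"turn":0},{"jaw":40,"delta_pos":[0.0005,0.0005,0.096],"turn":0},{"jaw":40,"delta_pos":[0.0005,0.0005,0.096],"turn":0},{"jaw":40,"delta_pos":[0.0005,0.0005,0.096],"turn":0}]'
```

```text
clock: 19.58
position: [0.6432, -0.0766, 0.0418]
ee_rot: [0.219, 0.976, 0.0, 0.001]
ft_force: [0.7, 0.4, -0.7]
grip_width: 0.626
```

```bash
python3 -m handwheel '[{"jaw":40,"delta_pos":[0,0,0.0015],"turn":0},{"jaw":40,"delta_pos":[0,0,0.003],"turn":0},{"jaw":40,"delta_pos":[0,0,0.0045],"turn":0},{"jaw":40,"delta_pos":[0,0,0.0045],"turn":0},{"jaw":40,"delta_pos":[0,0,0.0045],"turn":0}]';  python3 -m handwheel '[{"jaw":40,"delta_pos":[0,0,0.001],"turn":0},{"jaw":40,"delta_pos":[0,0,0.0015],"turn":0},{"jaw":40,"delta_pos":[0,0,0.0015],"turn":0}]'
```

```text
clock: 20.0
position: [0.6425, -0.0766, 0.0362]
ee_rot: [0.219, 0.976, 0.0, -0.0]
ft_force: [0.8, 0.4, -0.5]
grip_width: 0.626
clock: 20.25
position: [0.643, -0.0767, 0.0358]
ee_rot: [0.219, 0.976, 0.0, 0.001]
ft_force: [-1.8, 1.1, 6.7]
grip_width: 0.624
```

```bash
python3 -m handwheel '[{"jaw":85,"delta_pos":[0,0,0],"turn":0},{"jaw":85,"delta_pos":[0,0,0],"turn":0},{"jaw":85,"delta_pos":[0,0,0],"turn":0},{"jaw":85,"delta_pos":[0,0,-0.003],"turn":0},{"jaw":85,"delta_pos":[0,0,-0.015],"turn":0},{"jaw":85,"delta_pos":[0,0,-0.05],"turn":0},{"jaw":85,"delta_pos":[0,0,-0.09],"turn":0},{"jaw":85,"delta_pos":[0,0,-0.12],"turn":0},{"jaw":85,"delta_pos":[0,0,-0.125],"turn":0},{"jaw":85,"delta_pos":[0,0,-0.125],"turn":0}]'
python3 - <<'E'
from h import *
st()
img=camera("wrist"); cv2.imwrite("pics/w11.png",img[:,:,::-1])
E
python3 -m handwheel '[{"jaw":85,"delta_pos":[0.03,-0.0248,0],"turn":0},{"jaw":85,"delta_pos":[0.06,-0.0495,0],"turn":0},{"jaw":85,"delta_pos":[0.09,-0.0743,0],"turn":0},{"jaw":85,"delta_pos":[0.12,-0.099,0],"turn":0},{"jaw":85,"delta_pos":[0.135,-0.111,0],"turn":0},{"jaw":85,"delta_pos":[0.1406,-0.116,0],"turn":0},{"jaw":85,"delta_pos":[0.1406,-0.116,0],"turn":0},{"jaw":85,"delta_pos":[0.1406,-0.116,0],"turn":0}]'
python3 - <<'E'
from h import *
st(); print(go(.466,-.122,.02))
c=calibration("wrist"); img=camera("wrist"); h=cv2.cvtColor(img,cv2.COLOR_RGB2HSV)
m=cv2.inRange(h,(28,110,60),(42,255,150));print(proj(c,(.466,-.122,.062)))
n,l,s,ce=cv2.connectedComponentsWithStats(m)
for i in range(1,n):
    if s[i][4]>300: print(ce[i],s[i],plane(c,ce[i],.062))
cv2.imwrite("pics/w12.png",img[:,:,::-1])
E
```

```text
clock: 21.08
position: [0.6441, -0.0769, 0.1636]
ee_rot: [0.219, 0.976, 0.001, 0.003]
ft_force: [-0.2, 0.2, -0.7]
grip_width: 0.996
t 21.08 p [ 0.6441 -0.0769  0.1636] yaxis [0.427 0.904 0.003] F [-0.2  0.2 -0.7] g 85.0
clock: 21.8
position: [0.4664, -0.1209, 0.1595]
ee_rot: [0.218, 0.976, 0.0, -0.0]
ft_force: [-0.6, -0.3, -0.5]
grip_width: 0.996
t 21.8 p [ 0.4664 -0.1209  0.1595] yaxis [0.426 0.905 0.   ] F [-0.6 -0.3 -0.5] g 85.0
[-7.56219014e-05 -1.17552507e-03  1.39541834e-01]
[253.6545691  190.13413478]
[255.32110092 153.52905199] [229 146  53  21 327] [ 0.43739763 -0.10692144  0.062     ]
[254.73384895 189.91310282] [ 228  165   55   51 2198] [ 0.4662172  -0.12106235  0.062     ]
[473.3969417  227.95093979] [ 424  174   88  107 6278] [0.5840807  0.04352227 0.062     ]
```

View pics/w11.png

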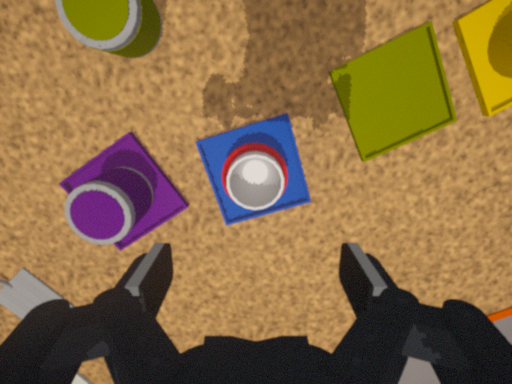

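View pics/w12.png

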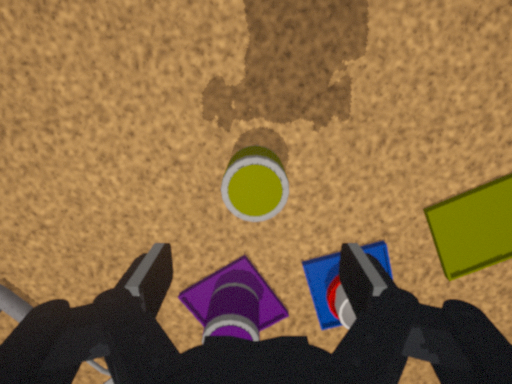

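The white lid is nested level in the red one at (255,180), and the olive tin is directly below the tool at (255,190). I'll grasp it.

```bash
python3 -m handwheel '[{"jaw":85,"delta_pos":[0,0,0.035],"turn":0},{"jaw":85,"delta_pos":[0,0,0.07],"turn":0},{"jaw":85,"delta_pos":[0,0,0.1],"turn":0},{"jaw":85,"delta_pos":[0,0,0.125],"turn":0},{"jaw":85,"delta_pos":[0,0,0.138],"turn":0},{"jaw":85,"delta_pos":[0,0,0.138],"turn":0},{"jaw":40,"delta_pos":[0,0,0.138],"turn":0},{"jaw":40,"delta_pos":[0,0,0.138],"turn":0},{"jaw":40,"delta_pos":[0,0,0.138],"turn":0},{"jaw":40,"delta_pos":[0,0,0.138],"turn":0}]' 50
python3 -m handwheel '[{"jaw":40,"delta_pos":[0,0,0],"turn":0},{"jaw":40,"delta_pos":[0,0,0],"turn":0},{"jaw":40,"delta_pos":[0,0,0],"turn":0}]'
```

```text
clock: 22.68
position: [0.4672, -0.1215, 0.023]
ee_rot: [0.219, 0.976, 0.0, 0.001]
ft_force: [1.0, -0.4, 2.7]
grip_width: 0.691
clock: 22.93
position: [0.4672, -0.1215, 0.023]
ee_rot: [0.218, 0.976, 0.0, 0.001]
ft_force: [0.9, 0.5, 5.9]
grip_width: 0.691
```

```bash
python3 -m handwheel '[{"jaw":40,"delta_pos":[0,0,-0.03],"turn":0},{"jaw":40,"delta_pos":[0,0,-0.065],"turn":0},{"jaw":40,"delta_pos":[0,0,-0.1],"turn":0},{"jaw":40,"delta_pos":[-0.009,0.036,-0.11],"turn":0},{"jaw":40,"delta_pos":[-0.018,0.072,-0.11],"turn":0},{"jaw":40,"delta_pos":[-0.027,0.108,-0.11],"turn":0},{"jaw":40,"delta_pos":[-0.036,0.144,-0.11],"turn":0},{"jaw":40,"delta_pos":[-0.045,0.18,-0.11],"turn":0},{"jaw":40,"delta_pos":[-0.054,0.215,-0.11],"turn":0},{"jaw":40,"delta_pos":[-0.06,0.24,-0.11],"turn":0}]'
python3 -m handwheel '[{"jaw":40,"delta_pos":[-0.0037,0.0125,0],"turn":0},{"jaw":40,"delta_pos":[-0.0037,0.0125,0],"turn":0},{"jaw":40,"delta_pos":[-0.0037,0.0125,0.02],"turn":0},{"jaw":40,"delta_pos":[-0.0037,0.0125,0.045],"turn":0},{"jaw":40,"delta_pos":[-0.0037,0.0125,0.065],"turn":0},{"jaw":40,"delta_pos":[-0.0037,0.0125,0.075],"turn":0},{"jaw":40,"delta_pos":[-0.0037,0.0125,0.08],"turn":0},{"jaw":40,"delta_pos":[-0.0037,0.0125,0.08],"turn":0}]'
python3 - <<'E'
from h import *
st(); print(go(.632,.0793,.026))
E
```

```text
clock: 23.77
position: [0.6234, 0.0736, 0.1313]
ee_rot: [0.217, 0.976, 0.0, -0.0]
ft_force: [-0.1, 0.9, -2.5]
grip_width: 0.689
clock: 24.43
position: [0.6306, 0.0792, 0.0512]
ee_rot: [0.219, 0.976, -0.0, -0.001]
ft_force: [0.3, -0.8, -2.2]
grip_width: 0.697
t 24.43 p [0.6306 0.0792 0.0512] yaxis [ 0.427  0.904 -0.001] F [ 0.3 -0.8 -2.2] g 59.5
[-0.00129004  0.00071514  0.02516011]
```

```bash
python3 -m handwheel '[{"jaw":40,"delta_pos":[0,0,0.012],"turn":0},{"jaw":40,"delta_pos":[0,0,0.02],"turn":0},{"jaw":40,"delta_pos":[0,0,0.024],"turn":0},{"jaw":40,"delta_pos":[0,0,0.025],"turn":0},{"jaw":40,"delta_pos":[0,0,0.025],"turn":0},{"jaw":40,"delta_pos":[0,0,0.025],"turn":0}]';python3 -m handwheel '[{"jaw":40,"delta_pos":[0,0,0.001],"turn":0},{"jaw":40,"delta_pos":[0,0,0.0015],"turn":0},{"jaw":40,"delta_pos":[0,0,0.0015],"turn":0}]'
```

```text
clock: 24.93
position: [0.6315, 0.0797, 0.0271]
ee_rot: [0.219, 0.976, 0.0, 0.0]
ft_force: [0.4, -0.6, -2.6]
grip_width: 0.69
clock: 25.18
position: [0.6316, 0.0798, 0.0261]
ee_rot: [0.219, 0.976, 0.0, 0.0]
ft_force: [-2.3, -0.1, 4.9]
grip_width: 0.692
```

Contact. I'll release, rise and retreat, then check everything.

```bash
python3 -m handwheel '[{"jaw":85,"delta_pos":[0,0,0],"turn":0},{"jaw":85,"delta_pos":[0,0,0],"turn":0},{"jaw":85,"delta_pos":[0,0,0],"turn":0},{"jaw":85,"delta_pos":[0,0,0],"turn":0},{"jaw":85,"delta_pos":[0,0,-0.02],"turn":0},{"jaw":85,"delta_pos":[0,0,-0.06],"turn":0},{"jaw":85,"delta_pos":[0,0,-0.1],"turn":0},{"jaw":85,"delta_pos":[0,0,-0.14],"turn":0},{"jaw":85,"delta_pos":[0,0,-0.17],"turn":0},{"jaw":85,"delta_pos":[0,0,-0.17],"turn":0}]'
python3 -m handwheel '[{"jaw":85,"delta_pos":[0.04,0,0],"turn":0},{"jaw":85,"delta_pos":[0.08,0,0],"turn":0},{"jaw":85,"delta_pos":[0.12,0,0],"turn":0},{"jaw":85,"delta_pos":[0.16,0,0],"turn":0},{"jaw":85,"delta_pos":[0.19,0,0],"turn":0},{"jaw":85,"delta_pos":[0.19,0,0],"turn":0},{"jaw":85,"delta_pos":[0.19,0,0],"turn":0}]'
python3 - <<'E'
from h import *
st()
cv2.imwrite("pics/s13.png",camera("scene")[:,:,::-1])
img=camera("top");cv2.imwrite("pics/t13.png",img[:,:,::-1])
cv2.imwrite("pics/w13.png",camera("wrist")[:,:,::-1])
E
```

```text
clock: 26.02
position: [0.6343, 0.0798, 0.2028]
ee_rot: [0.219, 0.976, 0.002, 0.005]
ft_force: [1.3, 0.7, 0.6]
grip_width: 0.998
clock: 26.6
position: [0.4584, 0.1618, 0.1955]
ee_rot: [0.217, 0.976, 0.001, 0.0]
ft_force: [1.1, -0.9, 0.6]
grip_width: 0.996
t 26.6 p [0.4584 0.1618 0.1955] yaxis [0.424 0.906 0.001] F [ 1.1 -0.9  0.6] g 85.0
```

View pics/s13.png

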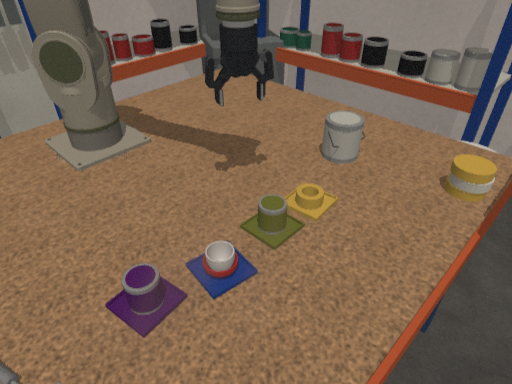

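View pics/t13.png

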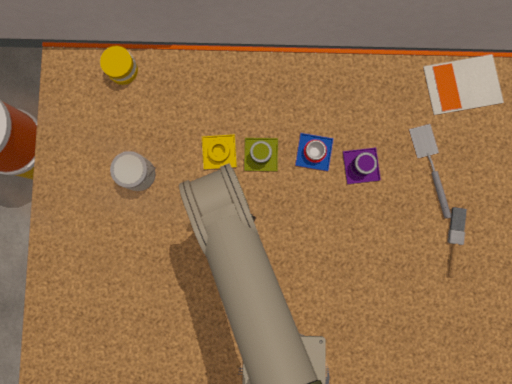

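Both views show every item upright in its own tray: tape at (219,152), olive (261,153), lids (315,151) and purple (364,163) in the top view. The big tin is still at (130,170). I'll run one numeric check of the placings.

```bash
python3 - <<'E'
from h import *
img=cv2.imread("pics/t13.png")[:,:,::-1].copy(); im0=cv2.imread("pics/top0.png")[:,:,::-1].copy(); c=calibration("top"); h=cv2.cvtColor(img,cv2.COLOR_RGB2HSV)
def big(m,cx,cy,r,z,t):
    mm=np.zeros_like(m); mm[cy-r:cy+r,cx-r:cx+r]=m[cy-r:cy+r,cx-r:cx+r]
    k=np.vstack([q for q in cv2.findContours(mm,0,2)[0] if cv2.contourArea(q)>8])
    e=cv2.fitEllipse(cv2.convexHull(k)); p=plane(c,e[0],z)[:2]; print(np.round(e[0],1),np.round(e[1],1),np.round(p,4),"err mm",np.round((p-t)*1e3,1))
s=cv2.inRange(h,(0,0,100),(179,80,255))
big(s,261,152,15,.063,(.632,.0793)); big(s,364,163,15,.063,(.6055,-.216)); big(s,315,151,13,.047,(.6435,-.077)); big(mask(img,"red"),315,151,15,.028,(.6435,-.077))
for i in (im0,img):
    hh=cv2.inRange(cv2.cvtColor(i,cv2.COLOR_RGB2HSV),(0,0,110),(179,60,255)); big(hh,130,170,24,.11,(0,0))
E
```

```text
[260.6 151.2] [20.7 21.4] [0.6307 0.0798] err mm [-1.3  0.5]
[365.7 162.5] [21.2 21.7] [ 0.6055 -0.2161] err mm [ 0.  -0.1]
[315.6 149.5] [18.8 20. ] [ 0.6421 -0.0772] err mm [-1.4 -0.2]
[312.9 153.9] [13.8 19.2] [ 0.6325 -0.0719] err mm [-11.    5.1]
[129.7 169.1] [35.4 40.3] [0.5644 0.4329] err mm [564.4 432.9]
[129.8 169.1] [35.1 40.5] [0.5646 0.4328] err mm [564.6 432.8]
```

```bash
python3 -c "
from workcell import *
print(hand_in())"
```

```text
the job is handed in; nothing more can be done
None
```

I sorted all five items and handed the job in at about 26.8 s of the 112 s. `hand_in()` gives no verdict, so success rests on my own checks.

- **Placement:** The purple tin, olive tin, tape and wide red lid each went into their own tray. Every item was lowered until the wrist felt the tray floor at the expected height, within about 0.5 mm, then released. The gripper rose clear after each release.
- **Nesting:** The white lid touched down inside the red one at tool height 35.8 mm, against 35.5 mm expected for full seating. The wrist, top and scene views all show it level and nested.
- **Final top-view measurements:** The two tins and the white lid were within about 1.5 mm of their tray centres. The big tin moved no more than 0.3 mm.
- **Tape:** I did not measure it at the end. The pictures show it flat and central in the yellow tray.
- **Check that disagreed:** The last fit of the red lid came out about 12 mm off. The white lid hides most of the red one from above, so the fit followed only a partial crescent and I disregarded it. Before nesting, the wrist camera put the red lid within 2 mm of the tray centre. I took no clean measurement of it after nesting.

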